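# Fit the stop bar to the drilling jig and lock it with its pin

## Task

Fit the stop bar to the drilling jig: slide its dark tongue into the jig's sleeve until the orange grip's shoulder is fully home against the mouth, then take the red-knobbed locking pin from the wooden rack and put it down through the sleeve and the bar until its collar sits on the yellow roof. Leave the plain dowels in the rack and everything else on the bench as they are.

Things in the scene. Friction and masses are not known exactly. Their poses are not given: they have to be found in the camera images.
- jig: Drilling jig fixed to the bench; all in its frame, mm. Origin: pin hole's axis at bench level; +x: the way the bar is pushed in, z up. Plywood base x -150 to 60, y -45 to 45, top z 25 (open apron in front of x -45). Wooden sleeve with yellow roof: x -45 to 45, 59 wide, top z 66; passage 31 wide, z 25 to 52, open at both ends. Pin hole: 16 wide in the 14 thick roof, 17 in the base.
- jig_hole (a point): Centre of the pin hole's upper edge on the yellow roof, 66 mm above the bench.
- jig_mouth (a point): Middle of the sleeve's mouth, at its floor, 25 mm above the bench (jig frame x = -45, y = 0, z = 25 mm).
- jig_holddown (a point): Top of the dark steel hold-down, a fixed post 14 mm thick and 110 mm high beyond the sleeve (jig frame x = 78, y = -60 mm); its foot slants down onto the base at x = 53, y = -37 mm.
- stop_bar: Stop bar, 165 mm long, 0.15 to 0.31 kg, loose. Origin: its hole's axis, at the underside; x along it to the tip, z up. Dark wooden tongue x -45 to 40 mm, 28 wide, 24 high (tip tapers to 16 wide over 10), 17 mm vertical hole. Orange grip block x -125 to -45, 44 wide, 40 high, same underside; its front face is the shoulder. Starts flat, tip roughly to the robot's left (+y).
- bar_hole (a point): Centre of the hole in the tongue, half way up (12 mm above the bar's underside).
- bar_grip (a point): Middle of the orange grip block (x = -85, z = 20 mm in the bar's frame).
- rack: Wooden rack block fixed to the bench, 180 x 60 x 70 mm (long along its x), origin under its centre. Three vertical 15.5 mm holes at x = -60, 0, +60 mm, holding the pin and two plain dowels in varying order.
- pin: Steel locking pin, 102 mm long, 0.12 kg, upright in the rack. Origin: its tip (lower end), z up along it. Shaft 13 mm thick, 62 long, tapered nose; collar 30 mm across z 62 to 68, red round knob 25 mm thick z 68 to 102. In the rack the collar rests on the rack's top (tip 8 mm over the bench); in the jig on the roof (tip 4 mm over the bench).
- pin_knob (a point): Point on the pin's axis in the knob, 84 mm above the tip, for gripping.
- dowel_a: Plain wooden dowel 14 mm thick, 115 mm long, standing in the rack, top 115 mm over the bench; origin at its lower end. Leave alone.
- dowel_b: The same, another plain dowel. Leave alone.
- glue: Glue bottle with green cap, 62 mm thick, 170 mm tall, standing; origin under its centre. Leave alone.
- sander: Round power sander, 124 mm across, 114 mm tall, on a striped wooden panel; origin under its centre. Leave alone.
- offcut: Wood offcut 160 x 45 x 32 mm; origin under its centre, long along x. Leave alone.
- corner_clamp: Blue plastic L-shaped corner clamp, 90 x 80 x 50 mm; origin near its underside's centre. Leave alone.
- tape_measure: Yellow and black tape measure lying flat, about 75 mm across, 36 mm high; origin under its centre. Leave alone.
- block_plane: Small hand plane, 150 mm long along its y, 55 mm wide, 75 mm high; origin under its centre. Leave alone.
Not all that is in view belongs to the job. Several things have the shape of the pin; the one meant has the colours described above.

How it is judged:
On the way, in this order (a step that is already met when the one before it is completed fails the run):
1. the stop bar is fully home in the sleeve (x of bar_hole in the frame of jig between -0.005 and 0.004 m and y of bar_hole in the frame of jig between -0.004 and 0.004 m and z of bar_hole in the frame of jig between 0.032 and 0.043 m and angle between the x axis of stop_bar and the x axis of jig, either way round below 0.08 rad), for 0.2 s.
2. the pin is down through the roof and the bar (all of step 1 and z of pin in the frame of jig below 0.009 m and horizontal distance between pin and jig_hole below 0.005 m and horizontal distance between pin and bar_hole below 0.006 m and angle between pin's own z axis and vertical below 0.1 rad), for 0.2 s.
At the end, for the whole second after the job is handed in: Bar in the sleeve, shoulder within 5 mm of the mouth, hole within 4 mm sideways of the jig hole; pin upright (0.1 rad) through roof, bar and base, collar within 5 mm of the roof; both at rest; no dowel or bystander moved over 30 mm or tipped (all of step 2 and linear speed of each of pin, stop_bar below 0.02 m/s); the robot touches nothing.
It fails at once if a dowel in the rack is shifted more than 30 mm or tipped (distance of any of dowel_a, dowel_b from where it was at the start of the episode above 0.03 m or angle between any of dowel_a, dowel_b's own z axis and vertical above 0.35 rad).
It fails at once if the glue bottle is shifted more than 30 mm or tipped (distance of glue from where it was at the start of the episode above 0.03 m or angle between glue's own z axis and vertical above 0.35 rad).
It fails at once if the sander or the block plane is shifted more than 30 mm or tipped (distance of any of sander, block_plane from where it was at the start of the episode above 0.03 m or angle between any of sander, block_plane's own z axis and vertical above 0.35 rad).
It fails at once if the offcut, corner clamp or tape measure is shifted more than 30 mm or tipped (distance of any of offcut, corner_clamp, tape_measure from where it was at the start of the episode above 0.03 m or angle between any of offcut, corner_clamp, tape_measure's own z axis and vertical above 0.35 rad).
It also fails if it takes over 64 s, if anything falls off the work surface, if the arm or the gripper's body presses on something with over 40 N, if the wrist force passes 120 N, or if a joint passes its speed limit or range.

## Robot

A 6-joint arm with a two-finger parallel gripper is mounted at the origin on the work surface. World frame = base frame: x ahead of the robot, y to its left, z up, the work surface at z = 0. Lengths are in m, angles in rad, forces in N, time in s.
With the tool pointing down it reaches from about 0.25 to 0.775 m from the base axis. Payload 4 kg.
Tool frame: the origin (TCP) lies on the centre line of the jaws, within the pads' length; the fingertips stand ahead of it and the grasp point (between the pads) is the TCP (env.finger_overhang is the z of the fingertips in the tool frame, in m); z points along the fingers, y is the line along which they close (so a half turn about z gives the same grasp; the last joint's range is limited). The gripper opens to 85 mm and grips with 20 to 120 N. Pads are 22 mm wide; open, the fingers measure 114 mm over their backs; the gripper's body (76 mm by 85 mm) begins 54 mm behind the grasp point. The pads swing forward as they close: fully open they stand 13 mm farther back than shut.
Start: joints at [1.173, 0.087, 1.371, -0, 1.684, -0.103], TCP at [0.16, 0.526, 0.25] pointing down, gripper open.
Joint ranges: [-3.1, 3.1], [-0.76, 2.03], [0.27, 2.55], [-1.08, 4.22], [0.17, 2.65], [-2.57, 2.57]. Speed limits (rad/s): [2.79, 2.79, 3.14, 3.14, 3.14, 3.14].

## Interface

Orientations are given as a 3x3 rotation matrix whose columns are the frame's x, y, z axes.
In Python, from station import env, capture, camera_model gives the robot as it stands.
- The arm moves only by the shell command python3 -m creep 'ROWS' [FORCE]. ROWS is text: rows parted by semicolons, each of 7 numbers parted by spaces: the shift along the tool's x, y, z in units of 250 mm (1.0 is 250 mm), then the turn, a rotation vector about the tool's x, y, z in units of 90 degrees (1.0 is 90 degrees), then the finger opening in mm, from 0 to 85.4. In form: dx dy dz wx wy wz claw; .... A call has exactly 8 rows; each row is the pose to reach, as a shift and turn from the pose commanded when the call began, along the tool's axes at that moment; what a row does not reach only later rows make up. A row lasts 1/8 s, in which the tool goes at most 62.5 mm and 10.7 degrees, less where a joint would pass 70% of its speed; a pose out of reach is approached as far as the arm can. A call with a number of a shift or a turn outside -1 to 1 is refused whole. A call with a gripper value outside its range is refused whole. The fingers move at their own pace and stop on an object; FORCE is the grip in N (left out, the last holds). Time passes only in rows, so rows that repeat a pose let the fingers close, or fill a call up. It gives the time, the measured TCP pose, the force, the opening and the grip force at its end, in the units of the state.
- env.observe(): the state, without advancing time (a new reading comes with each control period).
- capture(name): name is "scene" or "side" or "wrist"; returns the picture (400x640x3 uint8, blue, green, red); there is no depth.
- camera_model(name): a dict with "intrinsics" (3x3 intrinsics, pixels), "pose" (4x4, takes a point from camera to world coordinates). Camera axes: x right, y up, looking along -z (the intrinsics and any distortion apply to the point x, -y, -z); pixel columns grow to the right and rows downward; lengths in m; the calibration is good to about 2 mm. A picture is of the moment at which its call begins: read the wrist's pose just before it. camera_model takes no time and is no camera call; for the wrist camera it gives the pose at the moment of the call.
- env.close_job(): hands the job in; it is judged then, once.
The state is a dict: "time": time; "qpos": joint angles; "qd": joint speeds; "joint_torque": joint torques, N m; "ee_pos": TCP position; "ee_rot": TCP orientation; "force": force on the tool from outside, world axes, zero at the start; "moment": the same for the moment, N m; "finger_gap": opening from 0.0 (shut) to 1.0 (fully open); "gripper_force": force on a finger pad.
Only numpy, scipy, OpenCV 4.12 (cv2) and the standard library are available. Lean on these libraries where they do the work, as an engineer would, in place of code of your own. Each camera call takes 0.05 s, during which the arm holds its last target. There are 200 camera calls.

## Working session

There is one attempt and no reset: what is moved stays moved. The work goes in short steps, Python scripts to look and compute and a shell command to move; the robot and the scene stay as the last step left them, time stands still between calls to the robot, and variables do not carry over. Pictures are saved under pics/ and viewed, at most 10 in all, crops included, and the job is handed in when it is done.

```bash
mkdir -p pics; ls; python3 - <<'E'
from station import env,capture,camera_model
import cv2,numpy as np
for n in("scene","side","wrist"):
    m=camera_model(n); print(n,np.round(m["intrinsics"],1).tolist(),np.round(m["pose"],3).tolist(),[k for k in m])
    cv2.imwrite(f"pics/{n}0.png",capture(n))
o=env.observe();print(o["ee_pos"],np.round(o["ee_rot"],3).tolist(),env.finger_overhang,o["time"])
E
```

```text
pics
scene [[486.0, 0.0, 319.7], [0.0, 486.0, 200.2], [0.0, 0.0, 1.0]] [[0.351, -0.765, 0.54, 1.445], [0.936, 0.295, -0.191, -0.354], [-0.013, 0.573, 0.819, 1.45], [0.0, 0.0, 0.0, 1.0]] ['intrinsics', 'pose']
side [[379.5, 0.0, 323.8], [0.0, 379.5, 199.9], [0.0, 0.0, 1.0]] [[-0.937, 0.232, -0.26, 0.243], [-0.349, -0.602, 0.719, 0.741], [0.01, 0.764, 0.645, 0.802], [0.0, 0.0, 0.0, 1.0]] ['intrinsics', 'pose']
wrist [[305.4, 0.0, 320.8], [0.0, 305.4, 199.8], [0.0, 0.0, 1.0]] [[0.29, -0.914, -0.282, 0.089], [0.957, 0.277, 0.087, 0.548], [-0.002, -0.295, 0.955, 0.373], [0.0, 0.0, 0.0, 1.0]] ['intrinsics', 'pose']
[0.15966392 0.52594014 0.24936867] [[-0.957, 0.291, -0.001], [0.291, 0.957, -0.002], [0.0, -0.002, -1.0]] 0.019 0.15
```

View pics/scene0.png

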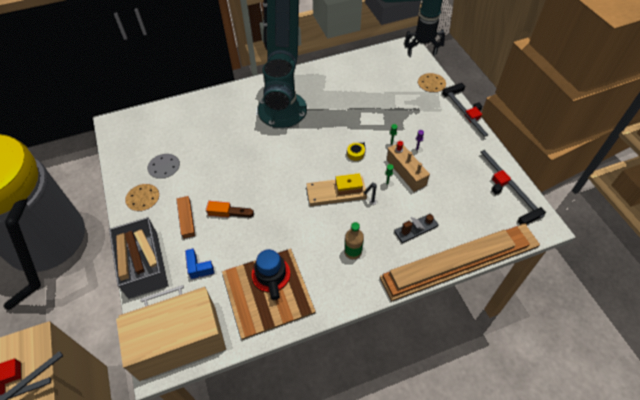

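View pics/side0.png

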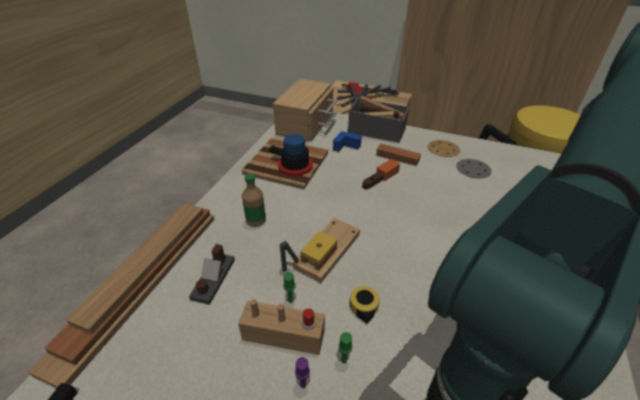

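Scene view: bar at about (230,209) with orange grip left and dark tongue right, jig hole about (349,181), and rack with the red knob at (400,146). Green and purple lookalikes stand at (394,130), (420,135) and (389,170). Side view: bar (381,174), jig roof (319,247), red knob (309,316).

```bash
cat > h.py <<'E'
import numpy as np,cv2
from scipy.optimize import least_squares
def ray(m,p):
    K,T=np.array(m["intrinsics"]),np.array(m["pose"])
    d=np.linalg.inv(K)@[p[0],p[1],1.]; d=T[:3,:3]@(d*[1,-1,-1]); return T[:3,3],d/np.linalg.norm(d)
def onz(m,p,z):
    o,d=ray(m,p); return o+d*(z-o[2])/d[2]
def tri(obs):
    A=np.zeros((3,3));b=np.zeros(3);rs=[ray(m,p) for m,p in obs]
    for o,d in rs: P=np.eye(3)-np.outer(d,d);A+=P;b+=P@o
    x=np.linalg.solve(A,b); return x,[np.linalg.norm(np.cross(x-o,d)) for o,d in rs]
def proj(m,X):
    K,T=np.array(m["intrinsics"]),np.array(m["pose"])
    c=(np.atleast_2d(X)-T[:3,3])@T[:3,:3]*[1,-1,-1]; c=c@K.T; return c[:,:2]/c[:,2:]
E
python3 - <<'E'
from station import camera_model
from h import *
a,b=camera_model("scene"),camera_model("side")
for n,p,q in [("knob",(400,146),(309,316)),("roof",(349,182),(319,247)),("grip",(218,208),(389,170)),("glue",(354,227),(250,180)),("purple",(420,133),(302,363)),("green1",(394,128),(346,340)),("green2",(389,168),(289,276)),("tape",(356,151),(364,300))]:
    x,e=tri([(a,p),(b,q)]);print(n,np.round(x,3),np.round(e,3))
I=cv2.imread("pics/scene0.png")[110:240,190:440];cv2.imwrite("pics/c1.png",cv2.resize(I,None,fx=3.2,fy=3.2,interpolation=cv2.INTER_CUBIC))
E
```

```text
knob [0.427 0.323 0.093] [0.002 0.002]
roof [0.489 0.097 0.056] [0. 0.]
grip [ 0.402 -0.371  0.017] [0. 0.]
glue [0.727 0.013 0.156] [0.001 0.001]
purple [0.399 0.421 0.095] [0. 0.]
green1 [0.336 0.344 0.09 ] [0.001 0.001]
green2 [0.509 0.241 0.095] [0.001 0.001]
tape [0.336 0.19  0.022] [0.001 0.001]
```

View pics/c1.png

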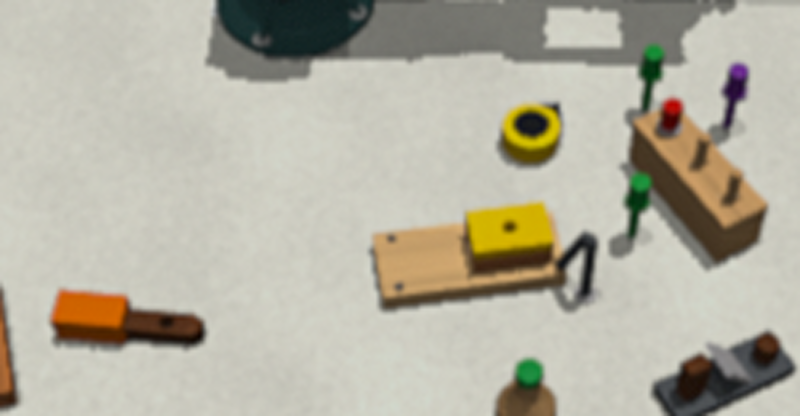

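Rough points agree with the given heights: knob about 0.093, roof about 0.06, grip top about 0.03. The jig and bar both point roughly +y. I'm moving over the jig and rack for a wrist view, turning the tool x to +y.

```bash
python3 -m creep '-.15 -.15 0 0 0 .1 85;-.35 -.35 0 0 0 .22 85;-.6 -.6 0 0 0 .34 85;-.8 -.8 0 0 0 .46 85;-1 -1 0 0 0 .58 85;-1 -1 0 0 0 .7 85;-1 -1 0 0 0 .81 85;-1 -1 0 0 0 .81 85'
cat > snap.py <<'E'
import sys,json
from station import env,capture,camera_model
import cv2,numpy as np
n=sys.argv[1]
m=camera_model("wrist");I=capture("wrist");o=env.observe()
cv2.imwrite(f"pics/{n}.png",I)
json.dump({"intrinsics":np.array(m["intrinsics"]).tolist(),"pose":np.array(m["pose"]).tolist()},open(f"pics/{n}.json","w"))
R=o["ee_rot"];print(n,np.round(o["ee_pos"],4),"yawx",np.degrees(np.arctan2(R[1,0],R[0,0])).round(2),"z",np.round(R[:,2],4),o["time"],"F",np.round(o["force"],1))
E
python3 snap.py w1
```

```text
time: 1.15
ee_pos: [0.3265, 0.2138, 0.2501]
ee_rot: [[-0.004, 1.0, -0.0], [1.0, 0.004, 0.0], [0.0, -0.0, -1.0]]
force: [0.0, 0.8, -0.4]
finger_gap: 0.995
gripper_force: 0.0
w1 [0.3263 0.2143 0.2501] yawx 90.36 z [-4.e-04  0.e+00 -1.e+00] 1.2 F [ 0.1 -0.3 -0. ]
```

View pics/w1.png

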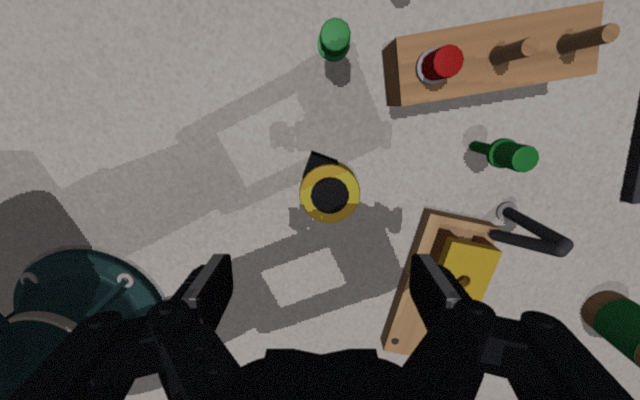

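w1 shows the red knob top at (447,60), jig hole (462,281), roof corners around (499,252)/(446,238), hold-down top (565,245), and rack top corners (387,50)-(602,3). Moving on toward the bar with two more snaps for parallax.

```bash
python3 -m creep '-.2 .1 0 0 0 0 85;-.4 .2 0 0 0 0 85;-.6 .3 0 0 0 0 85;-.8 .4 0 0 0 0 85;-.9 .45 0 0 0 0 85;-1 .5 0 0 0 0 85;-1 .5 0 0 0 0 85;-1 .5 0 0 0 0 85' |head -2; python3 snap.py w2
python3 -m creep '-.2 -.03 0 0 0 0 85;-.4 -.06 0 0 0 0 85;-.6 -.1 0 0 0 0 85;-.8 -.13 0 0 0 0 85;-.9 -.16 0 0 0 0 85;-1 -.18 0 0 0 0 85;-1 -.18 0 0 0 0 85;-1 -.18 0 0 0 0 85' |head -2; python3 snap.py w3
python3 -c "
import cv2,numpy as np
a,b=[cv2.imread(f'pics/{n}.png') for n in('w2','w3')]
cv2.imwrite('pics/m.png',cv2.resize(np.vstack([a[:, :],b]),None,fx=.75,fy=.75))"
```

```text
time: 2.2
ee_pos: [0.4521, -0.034, 0.2501]
w2 [ 0.4521 -0.0339  0.2502] yawx 90.37 z [-3.e-04  6.e-04 -1.e+00] 2.25 F [-0.1 -0.9  0.3]
time: 3.25
ee_pos: [0.4086, -0.284, 0.2504]
w3 [ 0.4086 -0.2839  0.2505] yawx 90.33 z [ 4.e-04  5.e-04 -1.e+00] 3.3 F [ 0.2  1.  -0.7]
```

View pics/m.png

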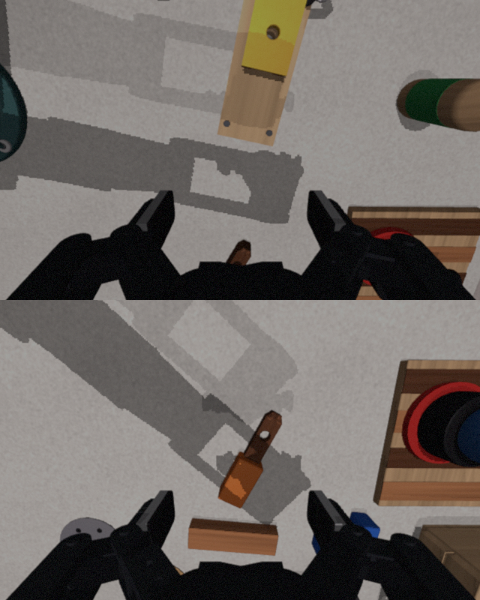

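w2: jig hole near (363,43), apron front corners near (292,179) and (364,193). w3: bar hole near (352,180), grip lower-left of it, tongue tip near (367,150). Enlarging crops for exact pixels.

```bash
python3 -c "
import cv2,numpy as np
a,b,c=[cv2.imread(f'pics/{n}.png') for n in('w1','w2','w3')]
M=np.zeros((600,800,3),np.uint8)
def put(I,x0,y0,w,h,s,X,Y):
    r=cv2.resize(I[y0:y0+h,x0:x0+w],None,fx=s,fy=s,interpolation=cv2.INTER_CUBIC);M[Y:Y+r.shape[0],X:X+r.shape[1]]=r
put(a,380,0,240,110,2,0,0)
put(c,280,140,100,140,3,490,0)
put(a,380,205,130,150,2.5,0,225)
put(b,285,0,140,200,1.8,330,225) if 0 else put(b,320,0,100,110,1.5,330,225)
cv2.imwrite('pics/m2.png',M)
M[:]=0
put(b,285,0,140,200,3,0,0)
put(a,420,215,100,100,3.6,430,0)
cv2.imwrite('pics/m3.png',M)
"
```

```text
(no output)
```

View pics/m2.png

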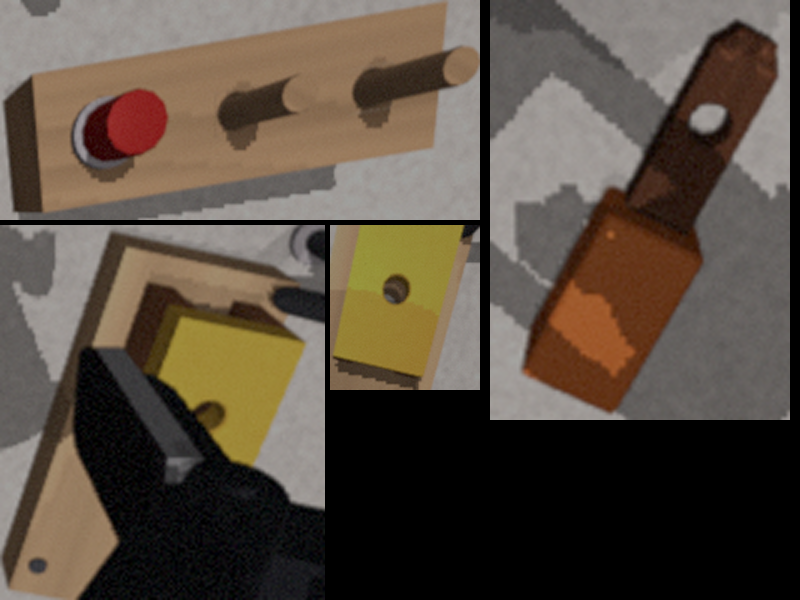

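View pics/m3.png

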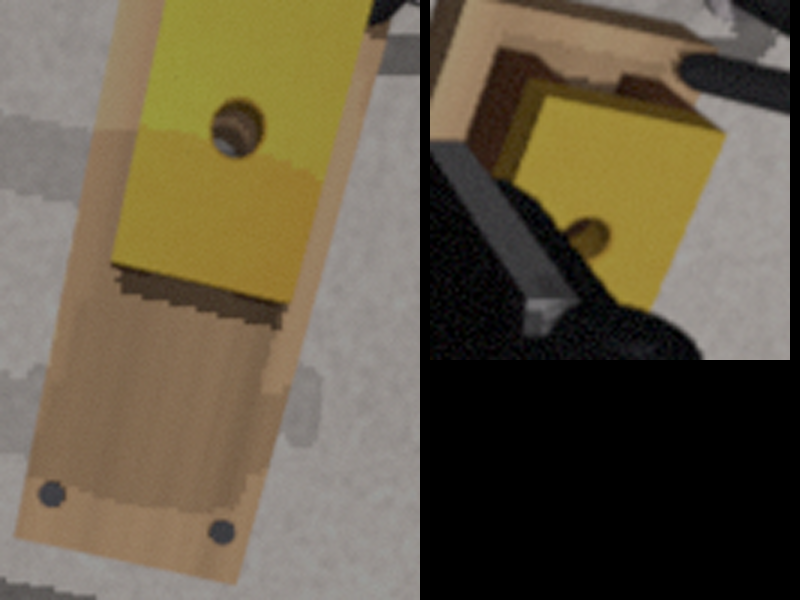

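```bash
cat > fit.py <<'E'
from h import *
import json
L=lambda n:json.load(open(f"pics/{n}.json"))
def pose_pts(p,P):
    c,s=np.cos(p[2]),np.sin(p[2]);P=np.array(P,float)/1000
    return np.c_[p[0]+c*P[:,0]-s*P[:,1],p[1]+s*P[:,0]+c*P[:,1],P[:,2]+(p[3] if len(p)>3 else 0)]
def fit(obs,p0):
    f=lambda p:np.concatenate([(proj(m,pose_pts(p,[P]))-[q]).ravel() for m,P,q in obs])
    r=least_squares(f,p0,loss="soft_l1"); return r.x,r.fun.reshape(-1,2).round(1).tolist()
E
python3 - <<'E'
from fit import *
w1,w2,w3=L("w1"),L("w2"),L("w3")
jo=[(w2,(0,0,66),(364.3,42.7)),(w2,(-45,29.5,66),(322.7,88)),(w2,(-45,-29.5,66),(380.7,101)),(w2,(-150,45,25),(290,179.3)),(w2,(-150,-45,25),(363.7,194.3)),
(w1,(45,29.5,66),(453.3,241.4)),(w1,(45,-29.5,66),(501.7,251.4)),(w1,(0,0,66),(463.9,280.8))]
for p0 in ([.49,.1,1.4],[.49,.1,1.4,0.]):
    p,r=fit(jo,p0);print("jig",p.round(4),np.degrees(p[2]).round(2),r)
print("hole tri",tri([(w2,(364.3,42.7)),(w1,(463.9,280.8))]))
bo=[(w3,(0,0,24),(353,179.3)),(w3,(-45,-22,40),(351,227.3)),(w3,(-125,-22,40),(320.7,277.3)),(w3,(-125,22,40),(291.7,264)),(w3,(40,-8,24),((777-490)/3+280-2,140+45/3))]
p,r=fit(bo,[.4,-.29,1.3]);print("bar",p.round(4),np.degrees(p[2]).round(2),r)
ro=[(w1,(-90,30,70),(397.5,37.5)),(w1,(90,30,70),(603,1.5)),(w1,(90,-30,70),(596.5,74)),(w1,(-90,-30,70),(401,105.5))]
p,r=fit(ro,[.45,.35,0.2]);print("rack",p.round(4),np.degrees(p[2]).round(2),r,pose_pts(p,[(-60,0,70)]))
print("knobtop",onz(w1,(448.5,60.5),.11))
E
```

```text
jig [0.492  0.0966 1.3617] 78.02 [[0.1, -0.1], [-0.6, -1.4], [1.5, -0.3], [-0.3, -0.3], [0.4, 0.6], [-1.2, 0.3], [0.8, 0.6], [-0.6, 0.9]]
jig [ 0.4924  0.0964  1.3591 -0.0016] 77.87 [[0.3, 0.5], [-0.3, -1.1], [1.5, 0.0], [-0.2, -0.5], [0.2, 0.4], [-1.3, -0.2], [0.4, 0.2], [-0.9, 0.3]]
hole tri (array([0.492541  , 0.09699758, 0.0649849 ]), [np.float64(0.0005483902077462709), np.float64(0.0005483902077462646)])
bar [ 0.4469 -0.2924  1.1079] 63.48 [[-0.8, 1.2], [0.7, -2.0], [0.2, 1.4], [-2.9, 0.5], [1.4, -1.7]]
rack [0.488  0.3329 0.1603] 9.19 [[-1.4, -0.6], [0.8, -0.5], [-0.2, 0.7], [0.4, 0.8]] [[0.42879326 0.32336716 0.07      ]]
knobtop [0.42832321 0.32385287 0.11      ]
```

The fits hold: jig (0.492, 0.097) yaw 78.0°, with the hole triangulated at z 0.065. Bar yaw is 63.5°, with its origin at (0.447, −0.292). Rack hole 1 is at (0.429, 0.323), which agrees with the knob. Checking finger clearance to the offcut behind the grip.

```bash
python3 - <<'E'
from fit import *
w3=L("w3")
for q in [(258,293),(369,300),(253,327),(368,337)]: print(q,onz(w3,q,0.0).round(3),onz(w3,q,.032).round(3))
E
```

```text
(258, 293) [ 0.322 -0.462  0.   ] [ 0.33  -0.44   0.032]
(369, 300) [ 0.48  -0.473  0.   ] [ 0.474 -0.45   0.032]
(253, 327) [ 0.312 -0.52   0.   ] [ 0.32  -0.493  0.032]
(368, 337) [ 0.482 -0.537  0.   ] [ 0.475 -0.509  0.032]
```

```bash
python3 -m creep '-.1 0 .05 0 0 .1 75;-.22 0 .15 0 0 .2 75;-.338 0 .3 0 0 .298 75;-.338 0 .45 0 0 .298 75;-.338 0 .6 0 0 .298 75;-.338 0 .75 0 0 .298 75;-.338 0 .85 0 0 .298 75;-.338 0 .894 0 0 .298 75' 60; python3 snap.py w4; python3 - <<'E'
from fit import *
I=cv2.imread("pics/w4.png");m=L("w4");p=[.4469,-.2924,1.1079]
for P in ([(-45,-22,40),(-125,-22,40),(-125,22,40),(-45,22,40)],[(40,-8,24),(30,-14,24),(-45,-14,24),(-45,14,24),(30,14,24),(40,8,24)]):
    cv2.polylines(I,[proj(m,pose_pts(p,P)).round().astype(int)],True,(0,255,0),1)
cv2.imwrite("pics/o4.png",I)
E
```

```text
time: 4.3
ee_pos: [0.4084, -0.3678, 0.0251]
ee_rot: [[0.446, 0.895, -0.002], [0.895, -0.446, 0.003], [0.001, -0.003, -1.0]]
force: [-0.2, -0.2, 1.0]
finger_gap: 0.879
gripper_force: 0.0
w4 [ 0.4082 -0.3679  0.0245] yawx 63.48 z [-0.0023  0.003  -1.    ] 4.35 F [-0.8  0.7 -0.7]
```

View pics/o4.png

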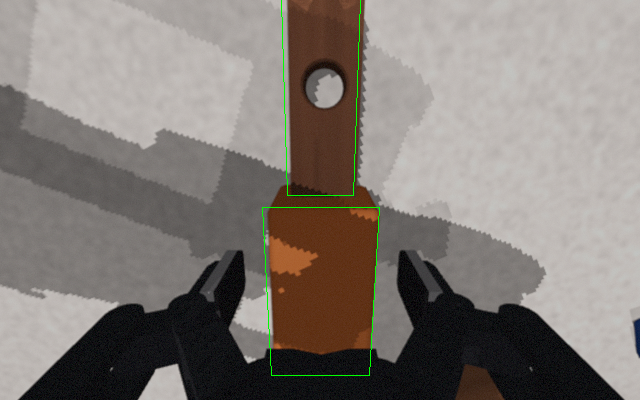

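The overlay matches: the grip is centred between the fingers and aligned to within about 1 mm, with the bar hole at (325,86). Closing and lifting 60 mm.

```bash
python3 -m creep '0 0 0 0 0 0 30;0 0 0 0 0 0 30;0 0 0 0 0 0 30;0 0 0 0 0 0 30;0 0 0 0 0 0 30;0 0 0 0 0 0 30;0 0 -.05 0 0 0 30;0 0 -.05 0 0 0 30' 80; python3 snap.py w5;  python3 - <<'E'
from station import env
import numpy as np
# plan: TCP target for bar hole at jig x=-105
J=np.array([.4922,.0966]);t=np.radians(78.0);X=np.array([np.cos(t),np.sin(t)])
o=env.observe();R=np.array(o["ee_rot"]);p=np.array(o["ee_pos"])
for bx in(-.130,-.105):
    T=J+X*(bx-.085); T=np.r_[T,.15]; d=R.T@(T-p);print(bx,T.round(4),(d/.25).round(3))
E
```

```text
time: 5.35
ee_pos: [0.4088, -0.3702, 0.0402]
ee_rot: [[0.448, 0.894, 0.001], [0.894, -0.448, -0.001], [-0.001, 0.002, -1.0]]
force: [-0.3, -0.5, -1.9]
finger_gap: 0.503
gripper_force: 82.2
w5 [ 0.4085 -0.3699  0.0395] yawx 63.38 z [ 3.e-04 -3.e-04 -1.e+00] 5.4 F [ 0.3 -0.  -1.8]
-0.13 [ 0.4475 -0.1137  0.15  ] [ 0.986 -0.319 -0.442]
-0.105 [ 0.4527 -0.0892  0.15  ] [ 1.083 -0.345 -0.442]
```

```bash
python3 -m creep '.1 -.03 -.1 0 0 -.02 30;.25 -.08 -.2 0 0 -.05 30;.45 -.14 -.2 0 0 -.08 30;.65 -.21 -.2 0 0 -.11 30;.82 -.265 -.2 0 0 -.14 30;.94 -.304 -.2 0 0 -.162 30;.986 -.319 -.2 0 0 -.162 30;.986 -.319 -.2 0 0 -.162 30' ; python3 snap.py w6;  python3 - <<'E'
from station import env
from fit import *
J=np.array([.4922,.0966]);t=np.radians(78.0);X=np.array([np.cos(t),np.sin(t)])
o=env.observe();R=np.array(o["ee_rot"]);p=np.array(o["ee_pos"])
T=J+X*(-.100-.085); T=np.r_[T,.055]; d=R.T@(T-p);print(T.round(4),(d/.25).round(3))
m=L("w6");I=cv2.imread("pics/w6.png")
jp=[.4922,.0966,t]
for P in ([(-45,-29.5,66),(-45,29.5,66),(45,29.5,66),(45,-29.5,66)],[(-150,-45,25),(-150,45,25),(60,45,25),(60,-45,25)]):
    cv2.polylines(I,[proj(m,pose_pts(jp,P)).round().astype(int)],True,(0,255,0),1)
b=[p[0]+X[0]*.085,p[1]+X[1]*.085,t,p[2]-.025]
cv2.polylines(I,[proj(m,pose_pts(b,[(40,-8,24),(30,-14,24),(-45,-14,24),(-45,14,24),(30,14,24),(40,8,24)])).round().astype(int)],True,(255,0,0),1)
cv2.imwrite("pics/o6.png",I)
E
```

```text
time: 6.4
ee_pos: [0.4474, -0.1134, 0.0889]
ee_rot: [[0.208, 0.978, -0.001], [0.978, -0.208, -0.0], [-0.0, -0.001, -1.0]]
force: [0.0, -0.1, -1.9]
finger_gap: 0.501
gripper_force: 82.2
w6 [ 0.4475 -0.1141  0.0891] yawx 77.96 z [-5.e-04 -6.e-04 -1.e+00] 6.45 F [-0.6 -0.5 -1.8]
[ 0.4537 -0.0844  0.055 ] [ 0.122 -0.     0.136]
```

View pics/o6.png

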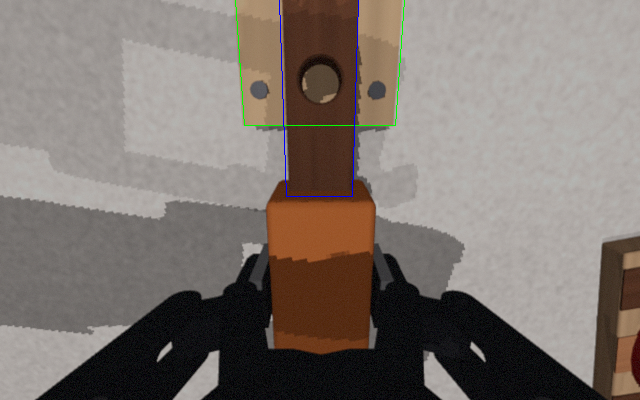

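The bar is collinear with the jig: base edges and screws at (260,90)/(376,90) are symmetric about the bar hole at (320,83). Advancing and lowering to just above the apron.

```bash
python3 -m creep '.03 0 0 0 0 0 30;.08 0 .02 0 0 0 30;.12 0 .06 0 0 0 30;.12 0 .1 0 0 0 30;.12 0 .13 0 0 0 30;.12 0 .14 0 0 0 30;.12 0 .145 0 0 0 30;.12 0 .145 0 0 0 30'|egrep 'pos|force'; python3 -m creep '0 0 .002 0 0 0 30;0 0 .002 0 0 0 30;0 0 .004 0 0 0 30;0 0 .004 0 0 0 30;0 0 .006 0 0 0 30;0 0 .006 0 0 0 30;0 0 .008 0 0 0 30;0 0 .008 0 0 0 30'|egrep 'pos|force'
```

```text
ee_pos: [0.454, -0.0844, 0.0537]
force: [-3.4, 0.9, 2.2]
gripper_force: 82.7
ee_pos: [0.4541, -0.0846, 0.0534]
force: [-8.2, 1.2, 12.8]
gripper_force: 84.1
```

```bash
python3 -m creep '0 0 -.006 0 0 0 30;0 0 -.01 0 0 0 30;0 0 -.013 0 0 0 30;0 0 -.013 0 0 0 30;.03 0 -.013 0 0 0 30;.06 0 -.013 0 0 0 30;.08 0 -.013 0 0 0 30;.08 0 -.013 0 0 0 30'|egrep 'pos|force|\['; python3 snap.py w7; python3 - <<'E'
import cv2
cv2.imwrite("pics/o7.png",cv2.resize(cv2.imread("pics/w7.png")[0:220,220:420],None,fx=2.7,fy=2.7,interpolation=cv2.INTER_CUBIC))
E
```

```text
ee_pos: [0.4582, -0.0642, 0.0543]
ee_rot: [[0.207, 0.978, 0.0], [0.978, -0.207, 0.0], [0.0, 0.0, -1.0]]
force: [-0.1, 0.3, -1.9]
gripper_force: 82.2
w7 [ 0.4581 -0.0645  0.0543] yawx 78.01 z [ 0.e+00 -1.e-04 -1.e+00] 9.5 F [-0.4  0.5 -1.6]
```

```bash
python3 -m creep '.03 0 0 0 0 0 30;.06 0 0 0 0 0 30;.09 0 0 0 0 0 30;.12 0 0 0 0 0 30;.15 0 0 0 0 0 30;.17 0 0 0 0 0 30;.18 0 0 0 0 0 30;.18 0 0 0 0 0 30'|egrep 'pos|force|\['
```

```text
ee_pos: [0.4673, -0.0203, 0.0542]
ee_rot: [[0.208, 0.978, -0.0], [0.978, -0.208, 0.001], [0.001, -0.0, -1.0]]
force: [-0.2, 0.9, -2.2]
gripper_force: 82.1
```

```bash
python3 -m creep '.03 0 0 0 0 0 30;.06 0 0 0 0 0 30;.09 0 0 0 0 0 30;.11 0 0 0 0 0 30;.12 0 0 0 0 0 30;.128 0 0 0 0 0 30;.132 0 0 0 0 0 30;.132 0 0 0 0 0 30'|egrep 'pos|force|\['; python3 -m creep '.004 0 0 0 0 0 30;.006 0 0 0 0 0 30;.008 0 0 0 0 0 30;.01 0 0 0 0 0 30;.012 0 0 0 0 0 30;.014 0 0 0 0 0 30;.016 0 0 0 0 0 30;.016 0 0 0 0 0 30'|egrep 'pos|force|\['
```

```text
ee_pos: [0.474, 0.0116, 0.0541]
ee_rot: [[0.208, 0.978, -0.001], [0.978, -0.208, 0.0], [0.0, -0.001, -1.0]]
force: [-3.8, -0.7, -1.7]
gripper_force: 82.2
ee_pos: [0.4743, 0.0128, 0.0543]
ee_rot: [[0.209, 0.978, -0.002], [0.978, -0.209, -0.005], [-0.006, -0.001, -1.0]]
force: [-7.4, -8.1, 0.3]
gripper_force: 82.4
```

```bash
python3 -m creep '.006 0 0 0 0 0 30;.01 0 0 0 0 0 30;.01 0 0 0 0 0 30;.005 0 .002 0 0 0 30;-.004 0 .004 0 0 0 30;-.004 0 .005 0 0 0 30;-.004 0 .005 0 0 0 30;-.004 0 .005 0 0 0 30'|egrep 'pos|force|\['; python3 -m creep '-.004 0 .005 0 0 0 85;-.004 0 .005 0 0 0 85;-.004 0 .005 0 0 0 85;-.004 0 .005 0 0 0 85;-.004 0 .005 0 0 0 85;-.004 0 -.05 0 0 0 85;-.004 0 -.2 0 0 0 85;-.004 0 -.4 0 0 0 85'|egrep 'pos|force|\['; python3 snap.py w8
```

```text
ee_pos: [0.4743, 0.0128, 0.0541]
ee_rot: [[0.209, 0.978, -0.002], [0.978, -0.209, -0.003], [-0.004, -0.001, -1.0]]
force: [-8.4, -6.6, 5.8]
gripper_force: 83.1
ee_pos: [0.4739, 0.0136, 0.1538]
ee_rot: [[0.208, 0.978, -0.002], [0.978, -0.208, 0.0], [-0.0, -0.002, -1.0]]
force: [-0.4, -0.6, 0.5]
gripper_force: 0.0
w8 [0.4784 0.0132 0.1628] yawx 77.98 z [ 0.0134 -0.0011 -0.9999] 14.55 F [ 2.6 -1.   5. ]
```

```bash
python3 -m creep '.1 -.05 -.05 0 0 .08 50;.25 -.12 -.1 0 0 .18 50;.4 -.2 -.15 0 0 .28 50;.58 -.27 -.18 0 0 .38 50;.75 -.34 -.18 0 0 .48 50;.9 -.41 -.18 0 0 .58 50;.97 -.436 -.18 0 0 .68 50;.97 -.436 -.18 0 0 .764 50'|egrep 'pos|force|\['; python3 snap.py w9; python3 - <<'E'
from fit import *
from station import env
o=env.observe();R=np.array(o["ee_rot"]);p=np.array(o["ee_pos"])
print("to pin",((R.T@(np.array([.4285,.3236,.097])-p))/.25).round(3))
jp=[.4922,.0966,np.radians(78)]
m=L("w9");I=cv2.imread("pics/w9.png");H=cv2.cvtColor(I,cv2.COLOR_BGR2HSV)
r=((H[...,0]<6)|(H[...,0]>174))&(H[...,1]>150)&(H[...,2]>60)
n,l,s,c=cv2.connectedComponentsWithStats(r.astype(np.uint8))
for i in range(1,n):
    if s[i,4]>60: print("red",s[i],c[i].round(1),onz(m,c[i],.105).round(4))
print("pred knobtop/mid",proj(m,[[.4285,.3236,.11],[.4285,.3236,.093]]).round(1))
cv2.imwrite("pics/o9.png",np.hstack([cv2.imread("pics/w8.png"),I]))
cv2.imwrite("pics/fin.png",cv2.resize(np.vstack([cv2.imread("pics/w8.png"),I]),None,fx=.75,fy=.75))
E
```

```text
ee_pos: [0.4183, 0.275, 0.199]
ee_rot: [[0.987, 0.158, 0.001], [0.158, -0.987, 0.001], [0.001, -0.001, -1.0]]
force: [0.4, -0.4, 0.5]
gripper_force: 0.0
w9 [0.4185 0.2744 0.199 ] yawx 8.92 z [ 1.2e-03  7.0e-04 -1.0e+00] 15.6 F [-0.   0.5  0.1]
to pin [ 0.069 -0.188  0.408]
red [242 172  33  33 841] [258.  188.8] [0.4287 0.3237 0.105 ]
pred knobtop/mid [[256.6 190.9]
 [261.1 185.1]]
```

```bash
python3 -m creep '.02 -.06 0 0 0 0 50;.05 -.13 .05 0 0 0 50;.069 -.188 .12 0 0 0 50;.069 -.188 .2 0 0 0 50;.069 -.188 .28 0 0 0 50;.069 -.188 .34 0 0 0 50;.069 -.188 .38 0 0 0 50;.069 -.188 .408 0 0 0 50'|egrep 'pos|force|\['; python3 snap.py w10;  python3 - <<'E'
from fit import *
t=np.radians(78);m=L("w8")
I=cv2.GaussianBlur(cv2.imread("pics/w8.png"),(3,3),0)
for y in(-14,0,14):
    print(y,[(x,*I[int(round(v)),int(round(u))].tolist()) for x in range(-58,-34,2) for u,v in proj(m,pose_pts([.4922,.0966,t],[(x,y,65.5)]))])
E
```

```text
ee_pos: [0.4282, 0.3226, 0.0956]
ee_rot: [[0.987, 0.16, -0.0], [0.16, -0.987, 0.0], [0.0, -0.0, -1.0]]
force: [0.0, -0.4, -0.2]
gripper_force: 0.0
w10 [0.4278 0.3223 0.0949] yawx 9.21 z [-1.2e-03 -6.0e-04 -1.0e+00] 16.65 F [ 0.1  0.6 -0.9]
-14 [(-58, 37, 75, 136), (-56, 36, 74, 135), (-54, 33, 73, 136), (-52, 34, 74, 135), (-50, 40, 77, 137), (-48, 34, 71, 132), (-46, 36, 87, 130), (-44, 48, 120, 150), (-42, 48, 120, 150), (-40, 49, 121, 151), (-38, 50, 122, 153), (-36, 48, 121, 152)]
0 [(-58, 38, 75, 137), (-56, 40, 77, 138), (-54, 39, 76, 137), (-52, 39, 76, 138), (-50, 38, 75, 138), (-48, 36, 72, 133), (-46, 33, 81, 124), (-44, 49, 121, 151), (-42, 49, 121, 152), (-40, 48, 121, 152), (-38, 50, 123, 153), (-36, 50, 124, 153)]
14 [(-58, 38, 76, 137), (-56, 39, 76, 138), (-54, 39, 78, 138), (-52, 40, 78, 139), (-50, 39, 77, 138), (-48, 35, 73, 133), (-46, 35, 84, 128), (-44, 48, 122, 152), (-42, 51, 124, 154), (-40, 50, 124, 153), (-38, 49, 123, 153), (-36, 51, 125, 154)]
```

No gap shows: orange meets yellow at jig x ≈ −46 across the width, so the bar is home. Closing on the knob and lifting.

```bash
python3 -m creep '0 0 -.008 0 0 0 50;0 0 -.008 0 0 0 10;0 0 -.008 0 0 0 10;0 0 -.008 0 0 0 10;0 0 -.008 0 0 0 10;0 0 -.008 0 0 0 10;0 0 -.008 0 0 0 10;0 0 -.03 0 0 0 10' 50|egrep 'pos|force|\[|gap'; python3 -m creep '0 0 -.06 0 0 0 10;0 0 -.13 0 0 0 10;0 0 -.21 0 0 0 10;0 0 -.29 0 0 0 10;0 0 -.37 0 0 0 10;0 0 -.43 0 0 0 10;0 0 -.46 0 0 0 10;0 0 -.46 0 0 0 10'|egrep 'pos|force|\[|gap'
```

```text
ee_pos: [0.4278, 0.3224, 0.1027]
ee_rot: [[0.987, 0.16, -0.001], [0.16, -0.987, -0.0], [-0.001, 0.0, -1.0]]
force: [2.2, 2.2, -3.4]
finger_gap: 0.276
gripper_force: 49.1
ee_pos: [0.4282, 0.3225, 0.2191]
ee_rot: [[0.987, 0.16, 0.001], [0.16, -0.987, 0.0], [0.001, -0.0, -1.0]]
force: [-0.2, 0.1, -1.1]
finger_gap: 0.277
gripper_force: 49.7
```

```bash
python3 -m creep '.01 .1 0 0 0 0 10;.03 .25 0 0 0 0 10;.05 .42 0 0 0 0 10;.07 .6 0 0 0 0 10;.09 .76 .02 0 0 0 10;.105 .88 .08 0 0 0 10;.105 .932 .14 0 0 0 10;.105 .932 .17 0 0 0 10'|egrep 'pos|force|\[|gap';python3 -m creep '0 0 0 0 0 0 10;0 0 0 0 0 0 10;0 0 0 0 0 0 10;0 0 0 0 0 0 10;0 0 0 0 0 0 10;0 0 0 0 0 0 10;0 0 0 0 0 0 10;0 0 0 0 0 0 10'|egrep 'pos'; python3 snap.py w11; python3 - <<'E'
from fit import *
from station import env,camera_model,capture
o=env.observe();R=np.array(o["ee_rot"]);p=np.array(o["ee_pos"])
m=L("w11");I=cv2.imread("pics/w11.png")
tip=p+R@np.array([.0009,0,.089]);print("tip pred",tip.round(4))
pr=lambda X:tuple(proj(m,[X])[0].round().astype(int).tolist())
cv2.circle(I,pr(tip),3,(255,0,255),1);cv2.circle(I,pr([.4923,.0968,.066]),3,(0,255,0),1)
print(pr(tip),pr([.4923,.0968,.066]))
u,v=pr([.4923,.0968,.066]);A=I[max(v-100,0):v+80,u-100:u+100]
S=[]
for n in("scene","side"):
    J=capture(n);mm=camera_model(n);P=proj(mm,[tip,[.4923,.0968,.066]]);c=P[0].round().astype(int);print(n,P.round(1).tolist())
    cv2.imwrite(f"pics/{n}11.png",J);S.append(cv2.resize(J[c[1]-35:c[1]+35,c[0]-35:c[0]+35],(280,280),interpolation=cv2.INTER_CUBIC))
A=cv2.resize(A,(500,int(500*A.shape[0]/A.shape[1])));B=np.vstack(S);M=np.zeros((560,780,3),np.uint8);M[:A.shape[0],:500]=A;M[:,500:]=B
cv2.imwrite("pics/last.png",M)
E
```

```text
ee_pos: [0.4904, 0.0965, 0.174]
ee_rot: [[0.987, 0.159, -0.004], [0.159, -0.987, 0.0], [-0.004, -0.001, -1.0]]
force: [0.1, -0.1, -1.0]
finger_gap: 0.276
gripper_force: 49.7
ee_pos: [0.4914, 0.0967, 0.176]
w11 [0.4914 0.0967 0.176 ] yawx 9.2 z [-0.e+00  1.e-04 -1.e+00] 20.7 F [-0.8 -0.  -1.4]
tip pred [0.4923 0.0968 0.087 ]
(321, 213) (321, 204)
scene [[349.6, 177.4], [349.4, 181.0]]
side [[317.6, 238.7], [317.6, 244.3]]
```

View pics/last.png

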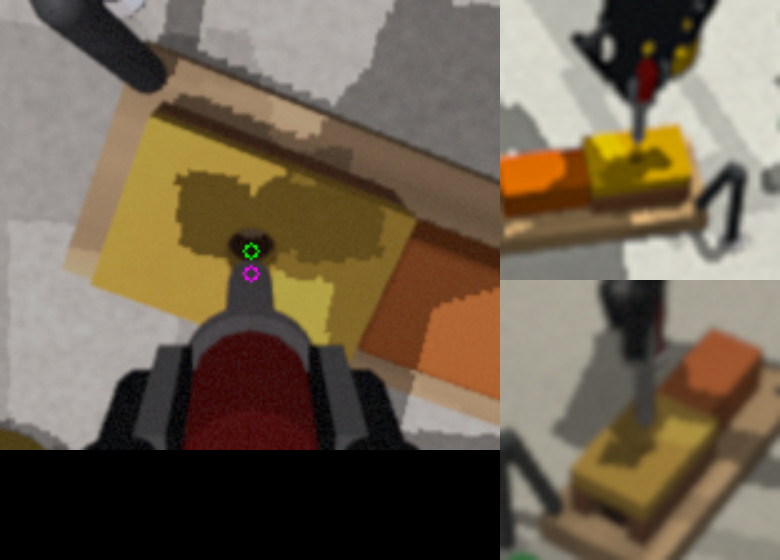

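The picture shows the pin shaft lined up over the hole (hole at (251,248), tip just below it at about (251,265)). Side and scene crops agree, and the orange shoulder is against the mouth. Lowering.

```bash
python3 -m creep '0 0 .03 0 0 0 10;0 0 .06 0 0 0 10;0 0 .08 0 0 0 10;0 0 .1 0 0 0 10;0 0 .11 0 0 0 10;0 0 .12 0 0 0 10;0 0 .13 0 0 0 10;0 0 .13 0 0 0 10'|egrep 'pos|force|\['
```

```text
ee_pos: [0.4913, 0.0968, 0.1434]
ee_rot: [[0.987, 0.16, -0.0], [0.16, -0.987, 0.0], [-0.0, -0.0, -1.0]]
force: [-0.6, -0.6, -1.4]
gripper_force: 49.7
```

```bash
python3 -m creep '0 0 .01 0 0 0 10;0 0 .02 0 0 0 10;0 0 .03 0 0 0 10;0 0 .04 0 0 0 10;0 0 .05 0 0 0 10;0 0 .06 0 0 0 10;0 0 .07 0 0 0 10;0 0 .08 0 0 0 10'|egrep 'pos|force|\[';  python3 -m creep '0 0 .01 0 0 0 10;0 0 .02 0 0 0 10;0 0 .03 0 0 0 10;0 0 .04 0 0 0 10;0 0 .05 0 0 0 10;0 0 .06 0 0 0 10;0 0 .07 0 0 0 10;0 0 .08 0 0 0 10'|egrep 'pos|force|\['
```

```text
ee_pos: [0.4914, 0.0967, 0.1234]
ee_rot: [[0.987, 0.16, 0.0], [0.16, -0.987, 0.0], [0.0, -0.0, -1.0]]
force: [-0.1, 0.8, -1.3]
gripper_force: 49.7
ee_pos: [0.4914, 0.0968, 0.1034]
ee_rot: [[0.987, 0.16, 0.0], [0.16, -0.987, 0.0], [0.0, -0.0, -1.0]]
force: [-0.1, 0.0, -1.1]
gripper_force: 49.7
```

Tip at about 14 mm with no contact. The last 10 mm, slowly.

```bash
python3 -m creep '0 0 .008 0 0 0 10;0 0 .016 0 0 0 10;0 0 .022 0 0 0 10;0 0 .028 0 0 0 10;0 0 .032 0 0 0 10;0 0 .036 0 0 0 10;0 0 .04 0 0 0 10;0 0 .042 0 0 0 10'|egrep 'pos|force|\['
```

```text
ee_pos: [0.4915, 0.0968, 0.0952]
ee_rot: [[0.987, 0.16, 0.001], [0.16, -0.987, 0.0], [0.001, 0.0, -1.0]]
force: [-5.2, -0.7, 10.4]
gripper_force: 50.9
```

```bash
python3 -m creep '0 0 -.004 0 0 0 10;0 0 -.006 0 0 0 10;0 0 -.006 0 0 0 50;0 0 -.006 0 0 0 50;0 0 -.006 0 0 0 50;0 0 -.006 0 0 0 50;0 0 -.006 0 0 0 50;0 0 -.006 0 0 0 50'|egrep 'pos|force|\[|gap'; python3 -m creep '0 0 -.03 0 0 0 50;0 0 -.08 0 0 0 50;0 0 -.15 0 0 0 50;0 0 -.25 0 0 0 50;0 0 -.35 0 0 0 50;0 0 -.4 0 0 0 50;0 0 -.4 0 0 0 50;0 0 -.4 0 0 0 50'|egrep 'pos|force|\['; python3 snap.py w12; python3 - <<'E'
from fit import *
from station import capture,camera_model
def red(I):
    H=cv2.cvtColor(I,cv2.COLOR_BGR2HSV);r=((H[...,0]<6)|(H[...,0]>174))&(H[...,1]>140)&(H[...,2]>50)
    n,l,s,c=cv2.connectedComponentsWithStats(r.astype(np.uint8));return [(s[i].tolist(),c[i]) for i in range(1,n) if s[i,4]>15]
K=np.array([.4923,.0968,.089]);obs=[]
for n in("w12","scene","side"):
    m=L(n) if n=="w12" else camera_model(n);I=cv2.imread("pics/w12.png") if n=="w12" else capture(n)
    q=proj(m,[K])[0];b=min(red(I),key=lambda t:np.hypot(*(t[1]-q)));print(n,"pred",q.round(1),"seen",b[1].round(1),b[0]);obs.append((m,b[1]))
x,e=tri(obs);print("knob centre",x.round(4),np.round(e,4))
E
```

```text
ee_pos: [0.4914, 0.0968, 0.0946]
ee_rot: [[0.987, 0.16, 0.0], [0.16, -0.987, 0.0], [0.0, -0.0, -1.0]]
force: [-0.3, 0.2, 0.2]
finger_gap: 0.587
gripper_force: 0.0
ee_pos: [0.4909, 0.0967, 0.1936]
ee_rot: [[0.987, 0.16, -0.002], [0.16, -0.987, -0.0], [-0.002, -0.0, -1.0]]
force: [0.5, -0.2, -0.6]
gripper_force: 0.0
w12 [0.4907 0.0967 0.1933] yawx 9.21 z [-2.4e-03 -1.0e-04 -1.0e+00] 26.85 F [-0.7 -0.9  0.1]
w12 pred [320.9 205.3] seen [320.8 207.4] [306, 187, 31, 41, 1010]
scene pred [349.6 177. ] seen [349.1 176.6] [347, 172, 5, 10, 42]
side pred [317.6 238.2] seen [318.8 238.6] [315, 233, 8, 12, 83]
knob centre [0.4896 0.0963 0.0879] [0.0006 0.0003 0.0003]
```

The knob centre measures 0.088 against 0.089 expected, over the hole, so the pin is seated and the arm is clear. Handing in.

```bash
python3 -c "
from station import env
print(env.close_job())"
```

```text
the job is handed in; nothing more can be done
None
```

The job is handed in, but no verdict came back: by my measurements the stop bar is fully home in the sleeve and the red-knobbed pin is down through it with its collar on the roof, about 27 s in.

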